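# Clear a finished repair pile onto its rests

## Task

Take the pile on the repair bench apart from the top down and put each thing where it belongs: the little jar upright inside the ring of the round holder, the blue drive on the blue-edged rest, the red phone on the red-edged rest and the green parts box on the green-edged rest, each flat, centred and lined up lengthwise with its rest (either way round). Set things down gently, keep them level, and leave the glass dispenser and the dish of screws where they are.

Things in the scene. Friction and masses are not known exactly. Their poses are not given: they have to be found in the camera images.
- jar: small jar, amber glass with an orange lid, a plain cylinder 32 mm in diameter and 40 mm high, about 70 g; at the start it stands on the blue drive, topmost of the pile. Origin at the centre of its underside, z up
- drive: blue portable drive with two silver stripes, a flat block 84 x 44 x 16 mm (local x, y, z), about 100 g; at the start it lies on the phone. Origin at the centre of its underside, x along its length, z up
- phone: phone in a thick red case with a black screen upward, a flat block 118 x 60 x 14 mm (local x, y, z), about 190 g; at the start it lies on the parts box. Origin at the centre of its underside, x along its length, z up
- parts_box: closed parts box, green with a white lid (the lid does not come off), one solid block 140 x 64 x 45 mm (local x, y, z), about 300 g; at the start it stands on the bench at the bottom of the pile, so the undersides in the pile are at heights 0, 45 (phone), 59 (drive) and 75 mm (jar). Origin at the centre of its underside, x along its length, z up
- jar_holder: round holder for the jar, fixed; a black disc 80 mm in diameter, its upper face 6 mm above the bench, with an upright orange ring round a cork spot: ring inner diameter 52 mm, outer 62 mm, top 12 mm above the bench. Origin at the centre of its underside, on the bench
- drive_rest: rest for the drive, fixed; a grey plate 110 x 80 mm (local x, y), its upper face 6 mm above the bench, edged in blue, with a 4 mm high, 7 mm wide blue stop along each short edge (top 10 mm above the bench; none along the long edges). Origin at the centre of its underside, on the bench; x along its length, z up
- phone_rest: rest for the phone, fixed; a grey plate 146 x 90 mm (local x, y), its upper face 6 mm above the bench, edged in red, with a 4 mm high, 7 mm wide red stop along each short edge (top 10 mm above the bench; none along the long edges). Origin at the centre of its underside, on the bench; x along its length, z up
- box_rest: rest for the parts box, fixed; a grey plate 168 x 96 mm (local x, y), its upper face 6 mm above the bench, edged in green, with a 4 mm high, 7 mm wide green stop along each short edge (top 10 mm above the bench; none along the long edges). Origin at the centre of its underside, on the bench; x along its length, z up
- dispenser: glass dispenser bottle with a brass pump top, 54 mm in diameter and 104 mm high, loose, standing on the bench among the rests; to be left alone. Origin at the centre of its underside
- screw_dish: round dark steel dish of screws, 72 mm in diameter and 14 mm high, loose, at the left (+y) side of the work area; to be left alone. Origin at the centre of its underside

How it is judged:
By the outcome, as a careful person would: the job done as asked, in the order asked, and still so for the second after the job is handed in, with the robot touching nothing.
It also fails if it takes over 112 s, if anything falls off the work surface, if the arm or the gripper's body presses on something with over 40 N, if the wrist force passes 120 N, or if a joint passes its speed limit or range.

## Robot

A 6-joint arm with a two-finger parallel gripper is mounted at the origin on the work surface. World frame = base frame: x ahead of the robot, y to its left, z up, the work surface at z = 0. Lengths are in m, angles in rad, forces in N, time in s.
With the tool pointing down it reaches from about 0.25 to 0.775 m from the base axis. Payload 4 kg.
Tool frame: the origin (TCP) lies between the finger pads; the fingertips stand 25 mm ahead of it and the grasp point (between the pads) lies 6 mm ahead of it (robot.tip_reach is the z of the fingertips in the tool frame, in m); z points along the fingers, y is the line along which they close (so a half turn about z gives the same grasp; the last joint's range is limited). The gripper opens to 94 mm and grips with 3 to 60 N. Pads are 16 mm wide; open, the fingers measure 119 mm over their backs; the gripper's body (75 mm by 177 mm) begins 78 mm behind the grasp point.
Start: joints at [1.018, 0.087, 1.371, -0, 1.684, -0.103], TCP at [0.239, 0.495, 0.231] pointing down, gripper open.
Joint ranges: [-3.1, 3.1], [-0.76, 2.03], [0.27, 2.55], [-1.08, 4.22], [0.17, 2.65], [-2.57, 2.57]. Speed limits (rad/s): [2.79, 2.79, 3.14, 3.14, 3.14, 3.14].

## Interface

Orientations are given as [roll, pitch, yaw] about the fixed x, y, z axes, in that order (R = Rz(yaw) Ry(pitch) Rx(roll)).
In Python, from bench import robot gives the robot as it stands. The module is installed in compiled form; this text tells all that it offers.
- The arm moves only by the shell command python3 -m handwheel 'ROWS'. ROWS is JSON, a list of rows, each a list of 3 entries, a list of its own where there are three numbers: the turn, a rotation vector about the world's x, y, z in units of 90 degrees (1.0 is 90 degrees), then the shift along the world's x, y, z in units of 0.05 m (1.0 is 0.05 m), then the closure, from 0 (fully open) to 1 (shut). A call has 1 to 5 rows; each row shifts and turns the commanded pose from where the row before left it; what a row does not reach is not made up. A row lasts 1/10 s, in which the tool goes at most 50 mm and 8.59 degrees, less where a joint would pass 70% of its speed; a pose out of reach is approached as far as the arm can. A call with a number of a shift or a turn outside -1 to 1 is refused whole. A call with a gripper value outside its range is refused whole. The fingers move at their own pace and stop on an object; the grip force is fixed at half the most. Time passes only in rows, so rows that do not move let the fingers close. It gives the time, the measured TCP pose, the force, the opening and the grip force at its end, in the units of the state.
- robot.get_obs(): the state, without advancing time (a new reading comes with each control period).
- robot.snapshot(name): name is "side" or "top" or "wrist"; returns (picture, depth): 384x512x3 uint8, red, green, blue; 384x512 float32, m along the optical axis (not along the pixel's ray), 0 where there is no reading.
- robot.calibration(name): a dict with "mtx" (3x3 intrinsics, pixels), "D" ([k1, k2, p1, p2, k3] as OpenCV has them; the pictures are not rectified), "extrinsics" (4x4, takes a point from camera to world coordinates); the wrist camera has in their place "hand_eye" (4x4, takes a point from camera to tool coordinates, whose origin is the TCP and whose axes are the flange's). Camera axes: x right, y down, z forward; pixel columns grow to the right and rows downward; lengths in m; the calibration is good to about 2 mm. A picture is of the moment at which its call begins: read the wrist's pose just before it. calibration takes no time and is no camera call.
- robot.close_job(): hands the job in; it is judged then, once.
Trained networks look in the newest picture that a camera, given by its name, has taken for a name from the list of things; names that differ only in an ending like _2 or _b are one class to them, and where a whole thing is asked for, a point or a joint stands for the part that bears it (a point fixed in the world has none). Each returns a list of dicts, best first, with "p" (0 to 1); they miss things now and then, are a little off and sometimes report something else, mostly with a low value. They report only what shows in the picture. A call takes as long as a camera call.
- robot.boxes_of(query, camera): "bbox" ([left, top, right, bottom] in pixels, round what is visible of it).
The state is a dict: "time": time; "joint_positions": joint angles; "qvel": joint speeds; "joint_torque": joint torques, N m; "tool_pos": TCP position; "ee_rot": TCP orientation; "wrist_force": force on the tool from outside, world axes, zero at the start; "wrist_torque": the same for the moment, N m; "width": finger opening in m; "finger_force": force on a finger pad.
Only numpy, scipy, OpenCV 4.12 (cv2) and the standard library are available. Lean on these libraries where they do the work, as an engineer would, in place of code of your own. Each camera call takes 0.05 s, during which the arm holds its last target. There are 200 camera calls.

## Working session

There is one attempt and no reset: what is moved stays moved. The work goes in short steps, Python scripts to look and compute and a shell command to move; the robot and the scene stay as the last step left them, time stands still between calls to the robot, and variables do not carry over. Pictures are saved under pics/ and viewed, at most 14 in all, crops included, and the job is handed in when it is done.

```bash
mkdir -p pics; cat > h.py <<'E'
import numpy as np, cv2
from bench import robot
from scipy.spatial.transform import Rotation as R
def cloud(name):
    o=robot.get_obs(); img,d=robot.snapshot(name); c=robot.calibration(name)
    h,w=d.shape; v,u=np.mgrid[0:h,0:w]
    p=cv2.undistortPoints(np.stack([u,v],-1).reshape(-1,1,2).astype(np.float64),np.array(c['mtx']),np.array(c['D'])).reshape(h,w,2)
    P=np.dstack([p[...,0]*d,p[...,1]*d,d])
    if 'extrinsics' in c: T=np.array(c['extrinsics'])
    else:
        T=np.eye(4);T[:3,:3]=R.from_euler('xyz',o['ee_rot']).as_matrix();T[:3,3]=o['tool_pos'];T=T@np.array(c['hand_eye'])
    W=P@T[:3,:3].T+T[:3,3]; W[d<=0]=np.nan
    return img,W
def save(img,n): cv2.imwrite('pics/'+n+'.png',img[...,::-1])
E
python3 - <<'E'
from h import *
print(robot.get_obs())
a,W=cloud('top'); b,V=cloud('side'); save(a,'top0'); save(b,'side0')
np.savez('s0.npz',a=a,W=W,b=b,V=V)
for n in ['jar','drive','phone','parts_box','jar_holder','drive_rest','phone_rest','box_rest','dispenser','screw_dish']:
    r=robot.boxes_of(n,'top')[:2]; 
    for q in r:
        x=np.array(q['bbox']).mean(); B=q['bbox']; u,v=int((B[0]+B[2])/2),int((B[1]+B[3])/2); print(n,q['p'],np.round(B),W[min(v,383),min(u,511)].round(3))
E
```

```text
{'time': 0.0, 'joint_positions': array([ 1.01791769e+00,  8.79410930e-02,  1.37224782e+00, -2.37358759e-05,
        1.68358450e+00, -1.03072609e-01]), 'qvel': array([-1.53192109e-03, -1.70488473e-03,  9.80075475e-04,  7.44949848e-06,
       -4.62037578e-04,  7.21264467e-04]), 'joint_torque': array([-1.54277321e-03, -3.40174019e+01, -3.02423644e+01,  7.16235093e-02,
        3.28696787e-02, -1.57137642e-04]), 'tool_pos': array([0.23887265, 0.49487235, 0.22931498]), 'ee_rot': array([-3.13942104e+00, -2.00913211e-04,  2.69178376e+00]), 'wrist_force': array([-0.92551068,  0.94610902, -0.22514444]), 'wrist_torque': array([-0.03066739, -0.00198245, -0.01058205]), 'finger_force': 0.0, 'width': 0.09375829615800153}
jar 0.64 [356. 226. 374. 233.] [ 0.446 -0.199  0.115]
jar 0.41 [255. 214. 314. 254.] [0.439 0.004 0.004]
drive 0.92 [349. 222. 380. 242.] [ 0.438 -0.195  0.116]
drive 0.75 [178. 153. 234. 184.] [0.632 0.225 0.005]
phone 0.71 [338. 218. 383. 253.] [ 0.43  -0.194  0.083]
parts_box 0.61 [331. 222. 388. 253.] [ 0.424 -0.193  0.074]
parts_box 0.38 [126. 184. 154. 209.] [0.555 0.419 0.001]
jar_holder 0.96 [351. 146. 381. 174.] [ 0.649 -0.242  0.009]
drive_rest 0.93 [267. 146. 309. 180.] [ 0.644 -0.01   0.011]
phone_rest 0.85 [177. 153. 235. 188.] [0.625 0.228 0.009]
phone_rest 0.62 [352. 150. 381. 176.] [ 0.637 -0.24   0.012]
box_rest 0.68 [256. 214. 315. 253.] [0.439 0.002 0.008]
dispenser 0.59 [194. 230. 217. 250.] [0.426 0.22  0.106]
screw_dish 0.57 [130. 183. 151. 208.] [0.557 0.418 0.005]
```

```bash
python3 - <<'E'
from h import *
z=np.load('s0.npz'); a=z['a']; save(cv2.resize(a[130:270,110:400],None,fx=2.7,fy=2.7,interpolation=cv2.INTER_CUBIC),'topc')
E
```

```text
(no output)
```

View pics/topc.png

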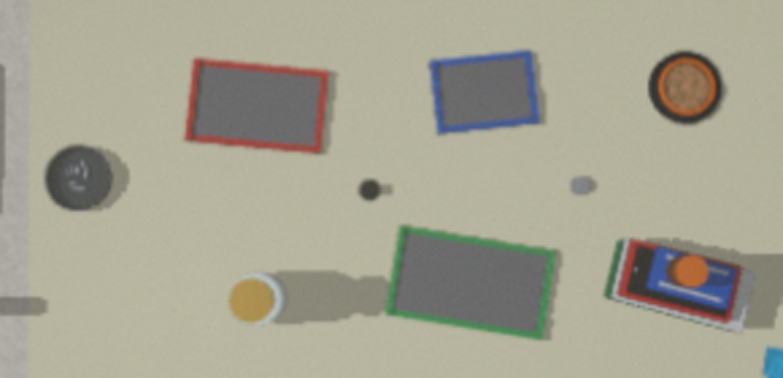

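View pics/side0.png

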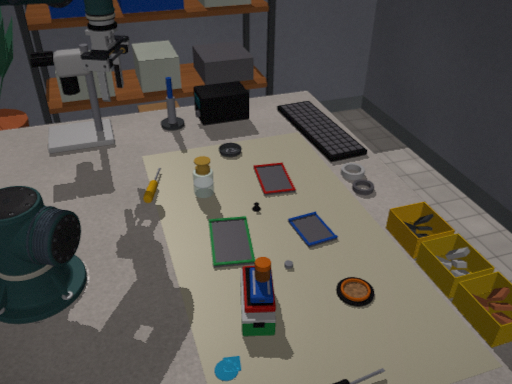

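```bash
cat >> h.py <<'E'
def mask(img,col):
    hs=cv2.cvtColor(img,cv2.COLOR_RGB2HSV).astype(int); H,S,V=hs[...,0],hs[...,1],hs[...,2]
    s=(S>110)&(V>50)
    return {'red':s&((H<6)|(H>172)),'blue':s&(H>105)&(H<130),'green':s&(H>45)&(H<90),'orange':s&(H>=6)&(H<20)}[col]
def rect(W,m,lo,hi,zr):
    m=m&(W[...,0]>lo[0])&(W[...,0]<hi[0])&(W[...,1]>lo[1])&(W[...,1]<hi[1])&(W[...,2]>zr[0])&(W[...,2]<zr[1])
    P=W[m]
    if len(P)<10: return len(P)
    c,s,an=cv2.minAreaRect((P[:,:2]*1000).astype(np.float32))
    b=cv2.boxPoints((c,s,an)); e=[b[1]-b[0],b[2]-b[1]]; e=max(e,key=np.linalg.norm)
    y=np.degrees(np.arctan2(e[1],e[0]))%180
    return len(P),np.round(c,1),np.round(s,1),'long axis deg %.1f'%y,'z %.4f'%np.median(P[:,2])
E
python3 - <<'E'
from h import *
z=np.load('s0.npz'); a=z['a'];W=z['W']
B=((.3,-.5),(.8,.5))
print('phone rest',rect(W,mask(a,'red'),(.5,.1),(.75,.35),(-.01,.03)))
print('drive rest',rect(W,mask(a,'blue'),(.5,-.12),(.75,.12),(-.01,.03)))
print('box rest',rect(W,mask(a,'green'),(.3,-.12),(.55,.12),(-.01,.03)))
print('holder',rect(W,mask(a,'orange'),(.55,-.35),(.75,-.15),(-.01,.03)))
print('jar',rect(W,mask(a,'orange'),(.3,-.35),(.55,-.1),(.09,.15)))
print('drive',rect(W,mask(a,'blue'),(.3,-.35),(.55,-.1),(.05,.15)))
print('phone',rect(W,mask(a,'red'),(.3,-.35),(.55,-.1),(.03,.15)))
print('table z',np.nanmedian(W[...,2]))
o=robot.get_obs();print(R.from_euler('xyz',o['ee_rot']).as_matrix().round(3))
print(robot.calibration('wrist'))
E
```

```text
phone rest (278, array([629.3, 229.3]), array([144.5,  87.7]), 'long axis deg 83.2', 'z 0.0092')
drive rest (158, array([639.9, -15.2]), array([ 76.3, 106.4]), 'long axis deg 94.9', 'z 0.0096')
box rest (69, array([435.9,   4.9]), array([163.3,  89.1]), 'long axis deg 79.1', 'z 0.0104')
holder (280, array([ 641.2, -236.1]), array([64.2, 63.8]), 'long axis deg 25.2', 'z 0.0097')
jar (130, array([ 443.5, -199.6]), array([29.6, 29.5]), 'long axis deg 16.9', 'z 0.1160')
drive (214, array([ 434.9, -212.1]), array([82.6, 41.8]), 'long axis deg 72.9', 'z 0.0762')
phone (149, array([ 432.7, -204.7]), array([117.4,  57.4]), 'long axis deg 74.6', 'z 0.0607')
table z 0.0018607508199042222
[[-0.901  0.435  0.   ]
 [ 0.435  0.901  0.   ]
 [ 0.     0.    -1.   ]]
{'mtx': array([[280.89794886,   0.        , 252.89150977],
       [  0.        , 280.89794886, 187.55435468],
       [  0.        ,   0.        ,   1.        ]]), 'D': array([-0.0238718,  0.       ,  0.       ,  0.       ,  0.       ]), 'hand_eye': array([[-1.54139915e-05, -9.61935894e-01, -2.73275201e-01,
         8.09537820e-02],
       [ 9.99999855e-01,  1.32080143e-04, -5.21330217e-04,
         3.30981567e-04],
       [ 5.37580476e-04, -2.73275170e-01,  9.61935753e-01,
        -1.54523122e-01],
       [ 0.00000000e+00,  0.00000000e+00,  0.00000000e+00,
         1.00000000e+00]])}
```

```bash
r='[0,0,-0.06],[0.27,-0.92,0],0'
python3 -m handwheel '[[[0,0,-0.06],[0.27,-0.92,0],0],[[0,0,-0.06],[0.27,-0.92,0],0],[[0,0,-0.06],[0.27,-0.92,0],0],[[0,0,-0.06],[0.27,-0.92,0],0],[[0,0,-0.06],[0.27,-0.92,0],0]]'
python3 -m handwheel '[[[0,0,-0.06],[0.27,-0.92,0],0],[[0,0,-0.06],[0.27,-0.92,0],0],[[0,0,-0.06],[0.27,-0.92,0],0],[[0,0,-0.06],[0.27,-0.92,0],0],[[0,0,-0.06],[0.27,-0.92,0],0]]'
python3 -m handwheel '[[[0,0,-0.06],[0.27,-0.92,0],0],[[0,0,-0.06],[0.27,-0.92,0],0],[[0,0,-0.06],[0.27,-0.92,0],0],[[0,0,-0.06],[0.27,-0.92,0],0],[[0,0,-0.06],[0.27,-0.92,0],0]]'
python3 -m handwheel '[[[0,0,0],[0,0,0],0],[[0,0,0],[0,0,0],0],[[0,0,0],[0,0,0],0]]'
cat >> h.py <<'E'
def state():
    o=robot.get_obs(); y=R.from_euler('xyz',o['ee_rot']).as_matrix()[:2,1]
    print('t %.1f'%o['time'],'tcp mm',(o['tool_pos']*1000).round(1),'y-axis deg %.1f'%np.degrees(np.arctan2(y[1],y[0])),'F',o['wrist_force'].round(1),'w %.1f'%(o['width']*1e3),o['finger_force'].round(1),'q',o['joint_positions'].round(2))
E
python3 - <<'E'
from h import *
state()
a,W=cloud('wrist');save(a,'w1')
lo,hi=(.3,-.35),(.55,-.1)
print('jar',rect(W,mask(a,'orange'),lo,hi,(.11,.15)))
print('drive',rect(W,mask(a,'blue'),lo,hi,(.07,.085)))
print('phone',rect(W,mask(a,'red'),lo,hi,(.055,.065)))
m=(W[...,2]>.035)&(W[...,2]<.05);print('box',rect(W,m,lo,hi,(.04,.05)))
E
```

```text
time: 1.1
tool_pos: [0.3067, 0.2636, 0.2307]
ee_rot: [3.141, 0.0, 2.218]
wrist_force: [-0.5, -0.1, -0.1]
width: 0.0938
finger_force: 0.0
time: 1.6
tool_pos: [0.3743, 0.0334, 0.231]
ee_rot: [3.14, 0.0, 1.745]
wrist_force: [1.2, 0.9, 0.7]
width: 0.094
finger_force: 0.0
time: 2.1
tool_pos: [0.4418, -0.1969, 0.2308]
ee_rot: [3.141, -0.0, 1.274]
wrist_force: [0.5, 1.0, 0.1]
width: 0.0939
finger_force: 0.0
time: 2.4
tool_pos: [0.4415, -0.1937, 0.2307]
ee_rot: [3.142, -0.001, 1.279]
wrist_force: [-0.6, -0.0, 0.5]
width: 0.0937
finger_force: 0.0Traceback (most recent call last):
  File "<stdin>", line 2, in <module>
  File "h.py", line 29, in state
    print('t %.1f'%o['time'],'tcp mm',(o['tool_pos']*1000).round(1),'y-axis deg %.1f'%np.degrees(np.arctan2(y[1],y[0])),'F',o['wrist_force'].round(1),'w %.1f'%(o['width']*1e3),o['finger_force'].round(1),'q',o['joint_positions'].round(2))
                                                                                                                                                                                ^^^^^^^^^^^^^^^^^^^^^^^
AttributeError: 'float' object has no attribute 'round'
```

```bash
sed -i "s/o\['finger_force'\].round(1)/'%.1f'%o['finger_force']/" h.py
cat >> h.py <<'E'
def pile(n):
    state(); a,W=cloud('wrist');save(a,n)
    lo,hi=(.3,-.35),(.55,-.1)
    print('jar',rect(W,mask(a,'orange'),lo,hi,(.105,.15)))
    print('drive',rect(W,mask(a,'blue'),lo,hi,(.07,.085)))
    print('phone',rect(W,mask(a,'red'),lo,hi,(.055,.066)))
    print('box',rect(W,W[...,0]>0,lo,hi,(.041,.051)))
    return a,W
E
python3 -c "
from h import *
pile('w1')"
```

```text
t 2.4 tcp mm [ 441.5 -193.7  230.7] y-axis deg -16.7 F [-0.6 -0.   0.5] w 93.7 0.0 q [-0.53 -0.06  1.52  0.    1.68 -0.24]
jar (755, array([ 443.1, -196.7]), array([30.4, 29.3]), 'long axis deg 72.9', 'z 0.1152')
drive (1278, array([ 435.1, -208.9]), array([83. , 43.2]), 'long axis deg 72.4', 'z 0.0751')
phone (801, array([ 433.1, -201.6]), array([117.2,  58.3]), 'long axis deg 74.7', 'z 0.0591')
box (925, array([ 427. , -208.2]), array([140.5,  63.9]), 'long axis deg 73.8', 'z 0.0456')
```

View pics/w1.png

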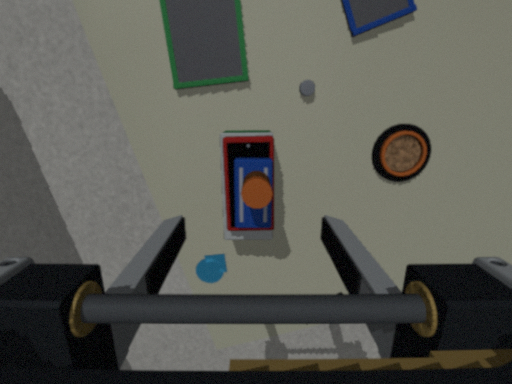

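```bash
python3 -m handwheel '[[[0,0,0],[0.03,-0.06,-0.45],0],[[0,0,0],[0,0,-0.45],0],[[0,0,0],[0,0,-0.45],0],[[0,0,0],[0,0,-0.45],0],[[0,0,0],[0,0,-0.3],0]]' | tail -6
python3 -m handwheel '[[[0,0,0],[0,0,-0.23],0],[[0,0,0],[0,0,0],0],[[0,0,0],[0,0,0],0],[[0,0,0],[0,0,0],0.4],[[0,0,0],[0,0,0],0.5]]'
python3 -m handwheel '[[[0,0,0],[0,0,0],0.6],[[0,0,0],[0,0,0],0.75],[[0,0,0],[0,0,0],0.9],[[0,0,0],[0,0,0],0.9],[[0,0,0],[0,0,0],0.9]]'
```

```text
time: 2.95
tool_pos: [0.4425, -0.1956, 0.1243]
ee_rot: [-3.141, -0.0, 1.281]
wrist_force: [-1.3, 0.1, 0.3]
width: 0.0937
finger_force: 0.0
time: 3.45
tool_pos: [0.4438, -0.198, 0.1152]
ee_rot: [3.139, 0.001, 1.278]
wrist_force: [0.1, 0.5, 0.0]
width: 0.0814
finger_force: 0.0
time: 3.95
tool_pos: [0.4431, -0.1977, 0.114]
ee_rot: [-3.142, -0.0, 1.278]
wrist_force: [-0.4, -0.3, 0.5]
width: 0.0411
finger_force: 0.0
```

```bash
python3 -m handwheel '[[[0,0,0],[0,0,0],0.9],[[0,0,0],[0,0,0],0.9],[[0,0,0],[0,0,0],0.9],[[0,0,0],[0,0,0],0.9],[[0,0,0],[0,0,0],0.9]]'
```

```text
time: 4.45
tool_pos: [0.4432, -0.1977, 0.114]
ee_rot: [3.141, 0.0, 1.278]
wrist_force: [0.2, -0.7, -0.0]
width: 0.0313
finger_force: 30.0
```

```bash
python3 -m handwheel '[[[0,0,0],[0,0,0.1],0.9],[[0,0,0],[0,0,0.25],0.9],[[0,0,0],[0,0,0.4],0.9],[[0,0,0],[0,0,0.4],0.9],[[0,0,0],[0,0,0.4],0.9]]'
python3 -m handwheel '[[[0,0,0],[0.2,-0.03,0],0.9],[[0,0,0],[0.4,-0.07,0],0.9],[[0,0,0],[0.4,-0.07,0],0.9],[[0,0,0],[0.4,-0.07,0],0.9],[[0,0,0],[0.4,-0.07,0],0.9]]' |tail -6
python3 -m handwheel '[[[0,0,0],[0.4,-0.07,0],0.9],[[0,0,0],[0.4,-0.07,0],0.9],[[0,0,0],[0.4,-0.07,0],0.9],[[0,0,0],[0.4,-0.07,0],0.9],[[0,0,0],[0.4,-0.07,0],0.9]]' |tail -6
python3 -m handwheel '[[[0,0,0],[0.15,-0.02,0],0.9],[[0,0,0],[0,0,0],0.9],[[0,0,0],[0,0,0],0.9]]'
python3 - <<'E'
from h import *
state(); a,W=cloud('wrist'); save(a,'w2')
m=(mask(a,'orange'))
print(rect(W,m,(.58,-.3),(.72,-.17),(.005,.02)))
print('jar',rect(W,m,(.58,-.3),(.72,-.17),(.1,.25)))
print('drive rest',rect(W,mask(a,'blue'),(.5,-.12),(.75,.12),(-.01,.02)))
E
```

```text
time: 4.95
tool_pos: [0.4433, -0.1978, 0.1934]
ee_rot: [3.14, 0.0, 1.278]
wrist_force: [0.5, 0.8, -1.3]
width: 0.0308
finger_force: 30.0
time: 5.45
tool_pos: [0.5343, -0.2132, 0.1905]
ee_rot: [-3.141, -0.0, 1.278]
wrist_force: [0.5, 0.1, -0.8]
width: 0.0318
finger_force: 30.0
time: 5.95
tool_pos: [0.6343, -0.2306, 0.1901]
ee_rot: [-3.14, -0.0, 1.278]
wrist_force: [0.2, -0.5, -0.6]
width: 0.0314
finger_force: 30.0
time: 6.25
tool_pos: [0.6402, -0.2315, 0.1909]
ee_rot: [-3.14, -0.0, 1.278]
wrist_force: [0.9, 0.0, -1.5]
width: 0.0314
finger_force: 30.0
t 6.2 tcp mm [ 640.2 -231.5  190.9] y-axis deg -16.8 F [ 0.9  0.  -1.5] w 31.4 30.0 q [-0.43  0.39  1.08 -0.    1.67 -0.14]
(1397, array([ 640.4, -232. ]), array([63.6, 64. ]), 'long axis deg 104.9', 'z 0.0076')
jar (2704, array([ 639.3, -230.2]), array([31. , 31.7]), 'long axis deg 114.2', 'z 0.1918')
drive rest (877, array([642. , -41.8]), array([78.7, 50.4]), 'long axis deg 4.8', 'z 0.0093')
```

View pics/w2.png

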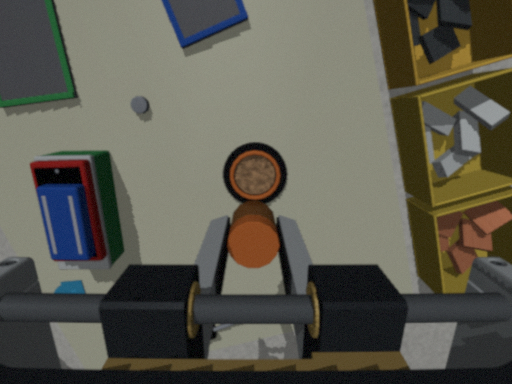

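```bash
python3 -m handwheel '[[[0,0,0],[0,0,-0.4],0.9],[[0,0,0],[0,0,-0.5],0.9],[[0,0,0],[0,0,-0.5],0.9],[[0,0,0],[0,0,-0.5],0.9],[[0,0,0],[0,0,-0.4],0.9]]'
python3 -m handwheel '[[[0,0,0],[0,0,-0.3],0.9],[[0,0,0],[0,0,-0.16],0.9],[[0,0,0],[0,0,-0.04],0.9],[[0,0,0],[0,0,-0.02],0.9],[[0,0,0],[0,0,-0.02],0.9]]'
python3 -m handwheel '[[[0,0,0],[0,0,-0.02],0.9],[[0,0,0],[0,0,0],0.9]]'
python3 -m handwheel '[[[0,0,0],[0,0,-0.02],0.9],[[0,0,0],[0,0,0],0.9]]'
```

```text
time: 6.8
tool_pos: [0.6393, -0.2314, 0.0753]
ee_rot: [-3.14, -0.0, 1.278]
wrist_force: [-0.3, -0.1, -1.0]
width: 0.0317
finger_force: 30.0
time: 7.3
tool_pos: [0.6414, -0.2321, 0.051]
ee_rot: [3.139, 0.0, 1.278]
wrist_force: [-0.3, 0.4, -1.3]
width: 0.0312
finger_force: 30.0
time: 7.5
tool_pos: [0.641, -0.2318, 0.0491]
ee_rot: [3.14, 0.0, 1.278]
wrist_force: [-0.1, -0.0, -1.0]
width: 0.0315
finger_force: 30.0
time: 7.7
tool_pos: [0.6406, -0.2317, 0.0475]
ee_rot: [3.142, 0.0, 1.278]
wrist_force: [0.0, -0.3, -0.5]
width: 0.0319
finger_force: 30.0
```

```bash
python3 -m handwheel '[[[0,0,0],[0,0,-0.02],0.9],[[0,0,0],[0,0,0],0.9]]'
python3 -m handwheel '[[[0,0,0],[0,0,-0.01],0.9],[[0,0,0],[0,0,0],0.9]]'
```

```text
time: 7.9
tool_pos: [0.6405, -0.2316, 0.0463]
ee_rot: [-3.141, -0.0, 1.278]
wrist_force: [-0.1, -0.1, -1.8]
width: 0.0316
finger_force: 30.0
time: 8.1
tool_pos: [0.6406, -0.2316, 0.0459]
ee_rot: [-3.141, -0.0, 1.278]
wrist_force: [0.2, -0.2, -0.6]
width: 0.0317
finger_force: 30.0
```

```bash
python3 -m handwheel '[[[0,0,0],[0,0,-0.01],0.9],[[0,0,0],[0,0,0],0.9]]'
```

```text
time: 8.3
tool_pos: [0.6406, -0.2317, 0.0454]
ee_rot: [-3.142, 0.0, 1.278]
wrist_force: [0.4, 0.1, -0.9]
width: 0.0312
finger_force: 30.0
```

```bash
python3 -m handwheel '[[[0,0,0],[0,0,-0.01],0.9],[[0,0,0],[0,0,0],0.9]]' | grep -E "pos|wrist_f"
python3 -m handwheel '[[[0,0,0],[0,0,-0.01],0.9],[[0,0,0],[0,0,0],0.9]]'| grep -E "pos|wrist_f"
python3 -m handwheel '[[[0,0,0],[0,0,-0.01],0.9],[[0,0,0],[0,0,0],0.9]]'| grep -E "pos|wrist_f"
```

```text
tool_pos: [0.6407, -0.2317, 0.0451]
wrist_force: [0.6, 0.2, 0.4]
tool_pos: [0.6407, -0.2317, 0.045]
wrist_force: [-1.0, 0.4, 2.2]
tool_pos: [0.6407, -0.2317, 0.045]
wrist_force: [-2.4, 1.3, 5.6]
```

```bash
python3 -m handwheel '[[[0,0,0],[0,0,0.02],0.6],[[0,0,0],[0,0,0],0.5],[[0,0,0],[0,0,0],0.3],[[0,0,0],[0,0,0],0.1],[[0,0,0],[0,0,0],0.1]]' | grep -E "wid|wrist_f"
python3 -m handwheel '[[[0,0,0],[0,0,0],0],[[0,0,0],[0,0,0.2],0],[[0,0,0],[0,0,0.4],0],[[0,0,0],[0,0,0.6],0],[[0,0,0],[0,0,0.8],0]]' | grep -E "wid|wrist_f"
python3 -m handwheel '[[[0,0,0],[0,0,0.8],0],[[0,0,0],[-0.5,0.06,0.4],0],[[0,0,0],[-0.8,0.09,0],0],[[0,0,0],[-0.8,0.09,0],0],[[0,0,0],[-0.8,0.09,0],0]]' | grep -E "wid|wrist_f"
python3 -m handwheel '[[[0,0,0],[-0.8,0.09,0],0],[[0,0,0],[-0.4,0.04,0],0],[[0,0,0],[0,0,0],0],[[0,0,0],[0,0,0],0],[[0,0,0],[0,0,0],0]]' | grep -E "wid|wrist_f"
python3 - <<'E'
from h import *
a,W=pile('w3')
print(rect(W,mask(a,'orange'),(.58,-.3),(.72,-.17),(.005,.018)))
print(rect(W,mask(a,'orange'),(.58,-.3),(.72,-.17),(.04,.055)))
E
```

```text
wrist_force: [-0.9, -0.4, 0.1]
width: 0.0661
wrist_force: [0.1, -0.7, 0.1]
width: 0.0937
wrist_force: [-1.4, -0.3, 0.9]
width: 0.0936
wrist_force: [0.1, -0.4, 0.3]
width: 0.0943
t 10.9 tcp mm [ 436.7 -208.9  205.4] y-axis deg -16.8 F [ 0.1 -0.4  0.3] w 94.3 0.0 q [-0.56 -0.05  1.56  0.    1.63 -0.27]
jar 0
drive (2546, array([ 435.3, -208.9]), array([83.1, 43.8]), 'long axis deg 73.0', 'z 0.0752')
phone (934, array([ 433. , -201.6]), array([116.7,  58.5]), 'long axis deg 74.6', 'z 0.0591')
box (1059, array([ 427.3, -208.2]), array([140.2,  64.2]), 'long axis deg 73.9', 'z 0.0454')
(981, array([ 642.5, -232.1]), array([63.1, 68.2]), 'long axis deg 145.5', 'z 0.0098')
(637, array([ 639.1, -231. ]), array([31. , 30.4]), 'long axis deg 3.7', 'z 0.0459')
```

View pics/w3.png

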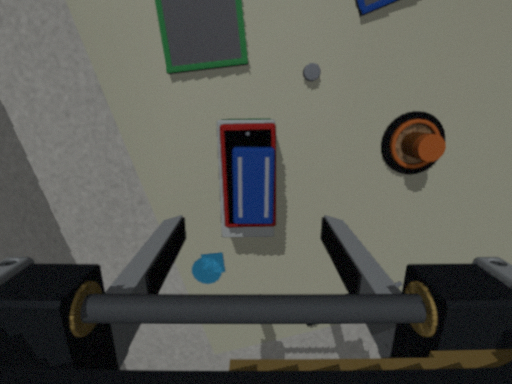

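```bash
python3 -m handwheel '[[[0,0,0],[-0.03,0,-0.5],0],[[0,0,0],[0,0,-0.5],0],[[0,0,0],[0,0,-0.5],0],[[0,0,0],[0,0,-0.4],0],[[0,0,0],[0,0,-0.3],0]]' | grep -E "pos|wrist_f"
python3 -m handwheel '[[[0,0,0],[0,0,-0.14],0],[[0,0,0],[0,0,0],0],[[0,0,0],[0,0,0],0],[[0,0,0],[0,0,0],0],[[0,0,0],[0,0,0],0]]' | grep -E "pos|wrist_f"
python3 -c "from h import *;state();state()"
```

```text
tool_pos: [0.4344, -0.2083, 0.0929]
wrist_force: [-0.1, 0.2, -0.2]
tool_pos: [0.4348, -0.2091, 0.0891]
wrist_force: [0.7, -1.0, -0.1]
t 11.9 tcp mm [ 434.8 -209.1   89.1] y-axis deg -16.8 F [ 0.7 -1.  -0.1] w 94.2 0.0 q [-0.57  0.01  1.74  0.    1.39 -0.27]
t 11.9 tcp mm [ 434.8 -209.1   89.1] y-axis deg -16.8 F [ 0.7 -1.  -0.1] w 94.2 0.0 q [-0.57  0.01  1.74  0.    1.39 -0.27]
```

```bash
python3 -m handwheel '[[[0,0,0],[0,0,-0.04],0.2],[[0,0,0],[0,0,0],0.3],[[0,0,0],[0,0,0],0.4],[[0,0,0],[0,0,0],0.45],[[0,0,0],[0,0,0],0.5]]' | grep -E "pos|wrist_f"
python3 -m handwheel '[[[0,0,0],[0,0,0],0.55],[[0,0,0],[0,0,0],0.6],[[0,0,0],[0,0,0],0.7],[[0,0,0],[0,0,0],0.8],[[0,0,0],[0,0,0],0.8]]'
python3 -m handwheel '[[[0,0,0],[0,0,0],0.8],[[0,0,0],[0,0,0],0.8],[[0,0,0],[0,0,0],0.8]]'
```

```text
tool_pos: [0.4341, -0.2087, 0.086]
wrist_force: [0.6, -0.2, 0.5]
time: 12.95
tool_pos: [0.4343, -0.2088, 0.0861]
ee_rot: [3.141, 0.0, 1.278]
wrist_force: [0.8, -0.6, -0.7]
width: 0.0442
finger_force: 30.0
time: 13.25
tool_pos: [0.4342, -0.2087, 0.0861]
ee_rot: [3.141, 0.0, 1.278]
wrist_force: [0.4, -0.1, 0.2]
width: 0.0439
finger_force: 30.0
```

```bash
python3 -m handwheel '[[[0,0,0],[0,0,0.06],0.8],[[0,0,0],[0,0,0.24],0.8],[[0,0,0],[0,0,0.5],0.8],[[0,0,0],[0,0,0.5],0.8],[[0,0,0],[0,0,0.5],0.8]]' | grep -E "pos|wrist_f|wid"
python3 -m handwheel '[[[0,0,0.01],[0.15,0.14,0],0.8],[[0,0,0.016],[0.28,0.26,0],0.8],[[0,0,0.016],[0.28,0.26,0],0.8],[[0,0,0.016],[0.28,0.26,0],0.8],[[0,0,0.016],[0.28,0.26,0],0.8]]' | grep -E "pos|wrist_f|wid"
python3 -m handwheel '[[[0,0,0.016],[0.28,0.26,0],0.8],[[0,0,0.016],[0.28,0.26,0],0.8],[[0,0,0.016],[0.28,0.26,0],0.8],[[0,0,0.016],[0.28,0.26,0],0.8],[[0,0,0.016],[0.28,0.26,0],0.8]]' | grep -E "pos|wrist_f|wid"
python3 -m handwheel '[[[0,0,0.016],[0.28,0.26,0],0.8],[[0,0,0.016],[0.28,0.26,0],0.8],[[0,0,0.016],[0.28,0.26,0],0.8],[[0,0,0.016],[0.28,0.26,0],0.8],[[0,0,0.023],[0.33,0.4,0],0.8]]' | grep -E "pos|wrist_f|wid"
python3 -m handwheel '[[[0,0,0],[0,0,0],0.8],[[0,0,0],[0,0,0],0.8],[[0,0,0],[0,0,0],0.8]]'
python3 - <<'E'
from h import *
state(); a,W=cloud('wrist'); save(a,'w4')
for z in ((-.01,.02),(.1,.2)): print(rect(W,mask(a,'blue'),(.5,-.12),(.75,.12),z))
print('phone rest',rect(W,mask(a,'red'),(.5,.1),(.75,.35),(-.01,.03)))
E
```

```text
tool_pos: [0.4339, -0.2086, 0.1776]
wrist_force: [-0.4, -0.5, -2.2]
width: 0.0437
tool_pos: [0.4979, -0.1483, 0.1746]
wrist_force: [-0.1, -0.2, -0.4]
width: 0.0438
tool_pos: [0.5682, -0.0833, 0.1749]
wrist_force: [0.2, -0.5, -0.9]
width: 0.0437
tool_pos: [0.6409, -0.0121, 0.1753]
wrist_force: [0.1, -0.7, -1.2]
width: 0.0438
time: 15.55
tool_pos: [0.6398, -0.013, 0.1756]
ee_rot: [-3.141, 0.0, 1.656]
wrist_force: [0.2, -0.7, -2.5]
width: 0.0435
finger_force: 30.0
t 15.6 tcp mm [639.8 -13.  175.6] y-axis deg 4.9 F [ 0.2 -0.7 -2.5] w 43.5 30.0 q [-0.11  0.3   1.23 -0.    1.61 -0.19]
(798, array([637. ,  17.8]), array([78.4, 49.3]), 'long axis deg 4.9', 'z 0.0090')
(6590, array([639.4, -12.2]), array([44.7, 82.8]), 'long axis deg 95.1', 'z 0.1647')
phone rest (755, array([623.6, 161.8]), array([90.4, 21.7]), 'long axis deg 5.6', 'z 0.0101')
```

View pics/w4.png

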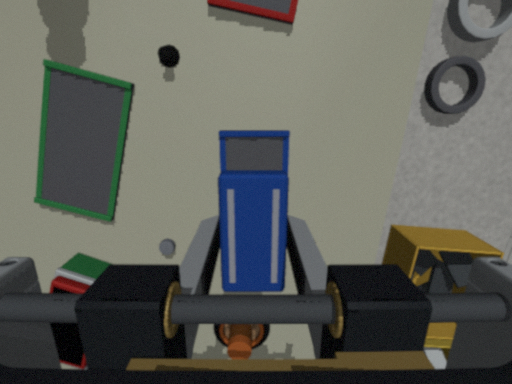

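```bash
python3 -m handwheel '[[[0,0,0],[0,0.01,-0.4],0.8],[[0,0,0],[0,0,-0.5],0.8],[[0,0,0],[0,0,-0.5],0.8],[[0,0,0],[0,0,-0.5],0.8],[[0,0,0],[0,0,-0.4],0.8]]' | grep -E "pos|wrist_f|wid"
python3 -m handwheel '[[[0,0,0],[0,0,-0.3],0.8],[[0,0,0],[0,0,-0.16],0.8],[[0,0,0],[0,0,-0.02],0.8],[[0,0,0],[0,0,0],0.8],[[0,0,0],[0,0,0],0.8]]' | grep -E "pos|wrist_f|wid"
python3 -m handwheel '[[[0,0,0],[0,0,-0.02],0.8],[[0,0,0],[0,0,0],0.8]]' | grep -E "pos|wrist_f|wid"
```

```text
tool_pos: [0.6391, -0.013, 0.0596]
wrist_force: [0.0, 0.2, -1.7]
width: 0.0436
tool_pos: [0.6411, -0.0123, 0.0386]
wrist_force: [0.1, -0.3, -1.7]
width: 0.0435
tool_pos: [0.6406, -0.0122, 0.0367]
wrist_force: [0.6, 0.4, -1.5]
width: 0.0436
```

```bash
python3 -m handwheel '[[[0,0,0],[0,0,-0.02],0.8],[[0,0,0],[0,0,-0.02],0.8],[[0,0,0],[0,0,0],0.8]]' | grep -E "pos|wrist_f"
python3 -m handwheel '[[[0,0,0],[0,0,-0.01],0.8],[[0,0,0],[0,0,0],0.8]]' | grep -E "pos|wrist_f"
python3 -m handwheel '[[[0,0,0],[0,0,-0.01],0.8],[[0,0,0],[0,0,0],0.8]]' | grep -E "pos|wrist_f"
python3 -m handwheel '[[[0,0,0],[0,0,-0.01],0.8],[[0,0,0],[0,0,0],0.8]]' | grep -E "pos|wrist_f"
```

```text
tool_pos: [0.6399, -0.0122, 0.0337]
wrist_force: [0.4, 0.9, -1.4]
tool_pos: [0.6401, -0.0122, 0.0334]
wrist_force: [-0.5, 0.8, -1.7]
tool_pos: [0.6402, -0.0122, 0.0331]
wrist_force: [0.3, 0.3, -0.0]
tool_pos: [0.6402, -0.0122, 0.0331]
wrist_force: [-1.5, -0.4, 2.4]
```

```bash
python3 -m handwheel '[[[0,0,0],[0,0,0.01],0.5],[[0,0,0],[0,0,0],0.4],[[0,0,0],[0,0,0],0.2],[[0,0,0],[0,0,0],0],[[0,0,0],[0,0,0],0]]' | grep -E "wid|wrist_f"
python3 -m handwheel '[[[0,0,0],[0,0,0.1],0],[[0,0,0],[0,0,0.4],0],[[0,0,0],[0,0,0.8],0],[[0,0,0],[0,0,0.9],0],[[0,0,0],[0,0,0.8],0]]' | grep -E "wid|wrist_f"
python3 - <<'E'
from h import *
a,W=cloud('wrist')
m=mask(a,'blue')
print('drive',rect(W,m,(.5,-.12),(.75,.12),(.017,.03)),'rest',rect(W,m,(.5,-.12),(.75,.12),(-.005,.015)))
E
python3 -m handwheel '[[[0,0,-0.02],[-0.34,-0.29,0],0],[[0,0,-0.036],[-0.7,-0.65,0],0],[[0,0,-0.036],[-0.7,-0.65,0],0],[[0,0,-0.036],[-0.7,-0.65,0],0],[[0,0,-0.036],[-0.7,-0.65,0],0]]' | grep -E "wid|wrist_f"
python3 -m handwheel '[[[0,0,-0.036],[-0.7,-0.65,0],0],[[0,0,-0.026],[-0.3,-0.25,0],0],[[0,0,0],[0,0,0],0],[[0,0,0],[0,0,0],0],[[0,0,0],[0,0,0],0]]' | grep -E "wid|wrist_f"
python3 -c "
from h import *
pile('w5')"
```

```text
wrist_force: [-0.9, 0.1, 0.0]
width: 0.0755
wrist_force: [0.4, -0.3, -0.1]
width: 0.0939
drive (2114, array([638.8, -12.1]), array([43.6, 83.7]), 'long axis deg 94.7', 'z 0.0222') rest (1606, array([639.7, -14.1]), array([ 79. , 113.3]), 'long axis deg 94.9', 'z 0.0078')
wrist_force: [-0.3, -0.3, -0.1]
width: 0.0938
wrist_force: [0.9, 0.4, 0.4]
width: 0.0937
t 19.8 tcp mm [ 434.  -201.   183.1] y-axis deg -15.3 F [0.9 0.4 0.4] w 93.7 0.0 q [-0.55 -0.06  1.61  0.    1.59 -0.29]
jar 0
drive 0
phone (1487, array([ 433.1, -201.8]), array([116.7,  58.8]), 'long axis deg 74.7', 'z 0.0591')
box (1215, array([ 427.4, -208.4]), array([140.6,  64.4]), 'long axis deg 73.9', 'z 0.0455')
```

View pics/w5.png

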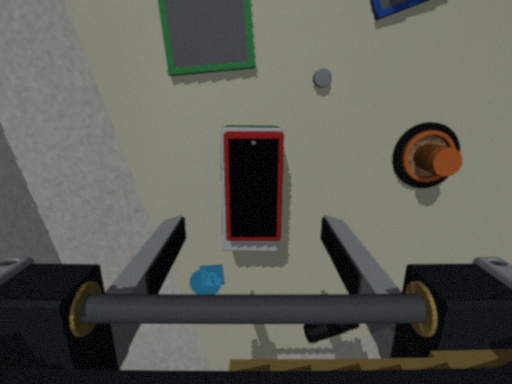

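```bash
python3 -m handwheel '[[[0,0,0.004],[-0.02,-0.015,-0.4],0],[[0,0,0],[0,0,-0.5],0],[[0,0,0],[0,0,-0.5],0],[[0,0,0],[0,0,-0.4],0],[[0,0,0],[0,0,-0.3],0]]' | grep -E "pos|wrist_f"
python3 -m handwheel '[[[0,0,0],[0,0,-0.06],0],[[0,0,0],[0,0,0],0],[[0,0,0],[0,0,0],0],[[0,0,0],[0,0,0],0]]' | grep -E "pos|wrist_f"
```

```text
tool_pos: [0.4323, -0.2011, 0.0762]
wrist_force: [-0.1, -0.2, 0.1]
tool_pos: [0.4331, -0.2027, 0.0762]
wrist_force: [-0.3, 0.7, -0.5]
```

```bash
python3 -m handwheel '[[[0,0,0],[0,0,-0.06],0.15],[[0,0,0],[0,0,0],0.2],[[0,0,0],[0,0,0],0.25],[[0,0,0],[0,0,0],0.3],[[0,0,0],[0,0,0],0.33]]' | grep -E "pos|wrist_f|wid"
python3 -m handwheel '[[[0,0,0],[0,0,0],0.36],[[0,0,0],[0,0,0],0.4],[[0,0,0],[0,0,0],0.5],[[0,0,0],[0,0,0],0.7],[[0,0,0],[0,0,0],0.7]]' | grep -E "pos|wrist_f|wid|fing"
python3 -m handwheel '[[[0,0,0],[0,0,0],0.7],[[0,0,0],[0,0,0],0.7],[[0,0,0],[0,0,0],0.7]]' | grep -E "pos|wrist_f|wid|fing"
```

```text
tool_pos: [0.4321, -0.2025, 0.0721]
wrist_force: [-0.1, -0.0, 0.1]
width: 0.0634
tool_pos: [0.4323, -0.2025, 0.0721]
wrist_force: [-0.1, 0.1, 0.1]
width: 0.0597
finger_force: 30.0
tool_pos: [0.4322, -0.2025, 0.0721]
wrist_force: [1.4, 0.0, -0.8]
width: 0.0597
finger_force: 30.0
```

```bash
python3 -m handwheel '[[[0,0,0],[0,0,0.06],0.7],[[0,0,0],[0,0,0.24],0.7],[[0,0,0],[0,0,0.5],0.7],[[0,0,0],[0,0,0.5],0.7],[[0,0,0],[0,0,0.6],0.7]]' | grep -E "pos|wrist_f|wid"
python3 -m handwheel '[[[0,0,0],[0.1,0.2,0],0.7],[[0,0,0.006],[0.2,0.4,0],0.7],[[0,0,0.006],[0.25,0.55,0],0.7],[[0,0,0.006],[0.25,0.55,0],0.7],[[0,0,0.006],[0.25,0.55,0],0.7]]' | grep -E "pos|wrist_f|wid"
python3 -m handwheel '[[[0,0,0.006],[0.25,0.55,0],0.7],[[0,0,0.006],[0.25,0.55,0],0.7],[[0,0,0.006],[0.25,0.55,0],0.7],[[0,0,0.006],[0.25,0.55,0],0.7],[[0,0,0.006],[0.25,0.55,0],0.7]]' | grep -E "pos|wrist_f|wid"
python3 -m handwheel '[[[0,0,0.006],[0.25,0.55,0],0.7],[[0,0,0.006],[0.25,0.55,0],0.7],[[0,0,0.006],[0.25,0.55,0],0.7],[[0,0,0.006],[0.25,0.55,0],0.7],[[0,0,0.006],[0.25,0.55,0],0.7]]' | grep -E "pos|wrist_f|wid"
python3 -m handwheel '[[[0,0,0.007],[0.25,0.55,0],0.7],[[0,0,0],[0.14,0.4,0],0.7],[[0,0,0],[0,0,0],0.7],[[0,0,0],[0,0,0],0.7],[[0,0,0],[0,0,0],0.7]]' | grep -E "pos|wrist_f|wid"
python3 - <<'E'
from h import *
state(); a,W=cloud('wrist'); save(a,'w6')
for z in ((-.01,.02),(.1,.2)): print(rect(W,mask(a,'red'),(.5,.1),(.75,.35),z))
print('box rest',rect(W,mask(a,'green'),(.3,-.12),(.55,.12),(-.01,.03)))
E
```

```text
tool_pos: [0.4314, -0.202, 0.1678]
wrist_force: [-0.3, 0.6, -1.8]
width: 0.0595
tool_pos: [0.4844, -0.0881, 0.1659]
wrist_force: [-0.3, 0.4, -0.6]
width: 0.0596
tool_pos: [0.5467, 0.0495, 0.1657]
wrist_force: [-0.1, 0.1, -1.7]
width: 0.0595
tool_pos: [0.6091, 0.1869, 0.1654]
wrist_force: [-0.4, -0.4, -0.1]
width: 0.0595
tool_pos: [0.6286, 0.2318, 0.1664]
wrist_force: [0.1, 0.5, -2.0]
width: 0.0597
t 24.5 tcp mm [628.6 231.8 166.4] y-axis deg -6.9 F [ 0.1  0.5 -2. ] w 59.7 30.0 q [ 0.27  0.37  1.15 -0.    1.62  0.39]
(802, array([636.6, 289.6]), array([30.8, 90.2]), 'long axis deg 173.0', 'z 0.0096')
(3183, array([628.8, 239.2]), array([104.7,  60.8]), 'long axis deg 82.9', 'z 0.1532')
box rest 0
```

View pics/w6.png

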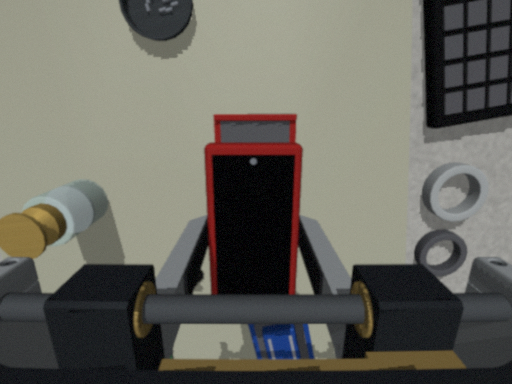

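```bash
python3 -m handwheel '[[[0,0,0],[0.02,0,-0.3],0.7],[[0,0,0],[0,0,-0.5],0.7],[[0,0,0],[0,0,-0.5],0.7],[[0,0,0],[0,0,-0.5],0.7],[[0,0,0],[0,0,-0.4],0.7]]' | grep -E "pos|wrist_f|wid"
python3 -m handwheel '[[[0,0,0],[0,0,-0.26],0.7],[[0,0,0],[0,0,-0.1],0.7],[[0,0,0],[0,0,-0.03],0.7],[[0,0,0],[0,0,0],0.7],[[0,0,0],[0,0,0],0.7]]' | grep -E "pos|wrist_f|wid"
```

```text
tool_pos: [0.6289, 0.2313, 0.0541]
wrist_force: [0.1, 0.0, -1.7]
width: 0.0597
tool_pos: [0.6311, 0.2328, 0.0391]
wrist_force: [0.2, -0.2, -1.7]
width: 0.0595
```

```bash
python3 -m handwheel '[[[0,0,0],[-0.02,0,-0.04],0.7],[[0,0,0],[0,0,-0.02],0.7],[[0,0,0],[0,0,0],0.7]]' | grep -E "pos|wrist_f"
python3 -m handwheel '[[[0,0,0],[0,0,-0.02],0.7],[[0,0,0],[0,0,-0.01],0.7],[[0,0,0],[0,0,0],0.7]]' | grep -E "pos|wrist_f"
python3 -m handwheel '[[[0,0,0],[0,0,-0.01],0.7],[[0,0,0],[0,0,0],0.7]]' | grep -E "pos|wrist_f"
```

```text
tool_pos: [0.629, 0.2326, 0.0345]
wrist_force: [-0.3, -0.7, -1.1]
tool_pos: [0.6291, 0.2326, 0.0331]
wrist_force: [-0.8, 0.4, -1.4]
tool_pos: [0.6292, 0.2326, 0.0331]
wrist_force: [-2.1, -0.5, 3.1]
```

```bash
python3 -m handwheel '[[[0,0,0],[0,0,0.01],0.3],[[0,0,0],[0,0,0],0.2],[[0,0,0],[0,0,0],0.1],[[0,0,0],[0,0,0],0],[[0,0,0],[0,0,0],0]]' | grep -E "wid|wrist_f"
python3 -m handwheel '[[[0,0,0],[0,0,0.1],0],[[0,0,0],[0,0,0.4],0],[[0,0,0],[0,0,0.7],0],[[0,0,0],[0,0,0.8],0],[[0,0,0],[0,0,0.8],0]]' | grep -E "wid|wrist_f"
python3 - <<'E'
from h import *
a,W=cloud('wrist')
m=mask(a,'red')
print('phone',rect(W,m,(.5,.1),(.75,.35),(.016,.03)),'rest',rect(W,m,(.5,.1),(.75,.35),(-.005,.0135)))
E
python3 -m handwheel '[[[0,0,-0.009],[-0.15,-0.35,0],0],[[0,0,-0.009],[-0.34,-0.74,0],0],[[0,0,-0.009],[-0.34,-0.74,0],0],[[0,0,-0.009],[-0.34,-0.74,0],0],[[0,0,-0.009],[-0.34,-0.74,0],0]]' | grep -E "wid|wrist_f"
python3 -m handwheel '[[[0,0,-0.009],[-0.34,-0.74,0],0],[[0,0,-0.009],[-0.34,-0.74,0],0],[[0,0,-0.009],[-0.34,-0.74,0],0],[[0,0,-0.009],[-0.34,-0.74,0],0],[[0,0,-0.009],[-0.34,-0.74,0],0]]' | grep -E "wid|wrist_f"
python3 -m handwheel '[[[0,0,-0.009],[-0.34,-0.74,0],0],[[0,0,-0.003],[-0.34,-0.74,0],0],[[0,0,0],[-0.15,-0.33,0],0],[[0,0,0],[0,0,0],0],[[0,0,0],[0,0,0],0]]' | grep -E "wid|wrist_f"
python3 - <<'E'
from h import *
a,W=pile('w7')
print('box rest',rect(W,mask(a,'green'),(.3,-.12),(.55,.12),(-.01,.03)))
E
```

```text
wrist_force: [1.1, -0.4, 0.3]
width: 0.0926
wrist_force: [0.9, -0.0, 0.6]
width: 0.0945
phone (1313, array([627.8, 233.6]), array([116.6,  59.6]), 'long axis deg 83.1', 'z 0.0200') rest (2335, array([629.5, 229.6]), array([151.2,  90.6]), 'long axis deg 83.3', 'z 0.0073')
wrist_force: [0.6, -0.5, -0.3]
width: 0.0942
wrist_force: [0.9, -0.7, -0.6]
width: 0.094
wrist_force: [0.3, -0.5, 0.4]
width: 0.0941
t 28.9 tcp mm [ 427.2 -208.3  173.1] y-axis deg -16.1 F [ 0.3 -0.5  0.4] w 94.1 0.0 q [-0.57 -0.06  1.64  0.    1.57 -0.29]
jar 0
drive 0
phone 0
box (7899, array([ 427.6, -208.3]), array([139.2,  64.6]), 'long axis deg 74.0', 'z 0.0456')
box rest (1210, array([426.1, -43.1]), array([62.9, 95.1]), 'long axis deg 168.5', 'z 0.0084')
```

View pics/w7.png

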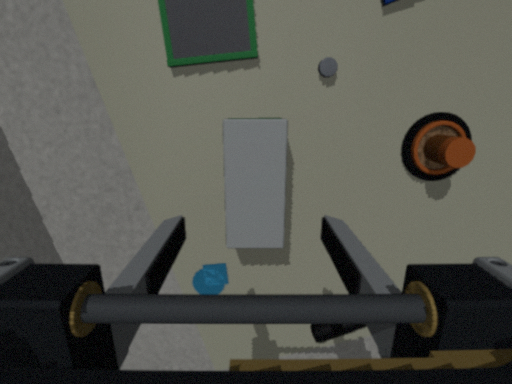

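```bash
python3 -m handwheel '[[[0,0,0],[0,0,-0.4],0],[[0,0,0],[0,0,-0.6],0],[[0,0,0],[0,0,-0.6],0],[[0,0,0],[0,0,-0.6],0],[[0,0,0],[0,0,-0.3],0]]' | grep -E "pos|wrist_f"
python3 -m handwheel '[[[0,0,0],[0,0,-0.16],0],[[0,0,0],[0,0,0],0.1],[[0,0,0],[0,0,0],0.15],[[0,0,0],[0,0,0],0.2],[[0,0,0],[0,0,0],0.25]]' | grep -E "pos|wrist_f|wid"
python3 -m handwheel '[[[0,0,0],[0,0,0],0.28],[[0,0,0],[0,0,0],0.31],[[0,0,0],[0,0,0],0.35],[[0,0,0],[0,0,0],0.5],[[0,0,0],[0,0,0],0.7]]' | grep -E "pos|wrist_f|wid|fing"
python3 -m handwheel '[[[0,0,0],[0,0,0],0.7],[[0,0,0],[0,0,0],0.7],[[0,0,0],[0,0,0],0.7],[[0,0,0],[0,0,0],0.7]]' | grep -E "pos|wrist_f|wid|fing"
```

```text
tool_pos: [0.4263, -0.206, 0.0451]
wrist_force: [-0.0, -0.7, -0.5]
tool_pos: [0.428, -0.2088, 0.0412]
wrist_force: [-0.7, -0.3, 0.3]
width: 0.0718
tool_pos: [0.4281, -0.2089, 0.0407]
wrist_force: [3.6, -0.8, 1.5]
width: 0.0635
finger_force: 30.0
tool_pos: [0.428, -0.2089, 0.0407]
wrist_force: [4.7, -1.6, 3.0]
width: 0.0639
finger_force: 30.0
```

```bash
python3 -m handwheel '[[[0,0,0],[0,0,0.06],0.7],[[0,0,0],[0,0,0.2],0.7],[[0,0,0],[0,0,0.4],0.7],[[0,0,0],[0,0,0.5],0.7],[[0,0,0],[0,0,0.44],0.7]]' | grep -E "pos|wrist_f|wid"
python3 -m handwheel '[[[0,0,0.005],[0.01,0.2,0],0.7],[[0,0,0.005],[0.01,0.4,0],0.7],[[0,0,0.005],[0.02,0.45,0],0.7],[[0,0,0.005],[0.02,0.45,0],0.7],[[0,0,0.005],[0.02,0.45,0],0.7]]' | grep -E "pos|wrist_f|wid"
python3 -m handwheel '[[[0,0,0.005],[0.02,0.45,0],0.7],[[0,0,0.005],[0.02,0.45,0],0.7],[[0,0,0.005],[0.02,0.45,0],0.7],[[0,0,0.005],[0.02,0.45,0],0.7],[[0,0,0.005],[0.01,0.4,0],0.7]]' | grep -E "pos|wrist_f|wid"
python3 -m handwheel '[[[0,0,0.004],[0,0.19,0],0.7],[[0,0,0],[0,0,0],0.7],[[0,0,0],[0,0,0],0.7],[[0,0,0],[0,0,0],0.7]]' | grep -E "pos|wrist_f|wid"
python3 - <<'E'
from h import *
state(); a,W=cloud('wrist'); save(a,'w8')
m=mask(a,'green')
print('rest',rect(W,m,(.3,-.12),(.55,.14),(-.01,.03)))
print('box top',rect(W,W[...,0]>0,(.3,-.12),(.55,.12),(.115,.13)))
E
```

```text
tool_pos: [0.4253, -0.2075, 0.1196]
wrist_force: [0.6, -0.5, -3.9]
width: 0.0636
tool_pos: [0.429, -0.1088, 0.1175]
wrist_force: [0.2, -0.1, -3.5]
width: 0.0639
tool_pos: [0.4332, 0.0009, 0.1176]
wrist_force: [-0.2, -0.5, -4.8]
width: 0.064
tool_pos: [0.4354, 0.0079, 0.1196]
wrist_force: [0.0, -0.4, -3.2]
width: 0.0639
t 32.8 tcp mm [435.4   7.9 119.6] y-axis deg -11.2 F [ 0.  -0.4 -3.2] w 63.9 30.0 q [-0.11 -0.12  1.8  -0.    1.47  0.08]
rest (905, array([449.5,  81.2]), array([19.7, 94.4]), 'long axis deg 168.7', 'z 0.0100')
box top (21033, array([434.5,   8.4]), array([140.8,  87.6]), 'long axis deg 78.5', 'z 0.1246')
```

View pics/w8.png

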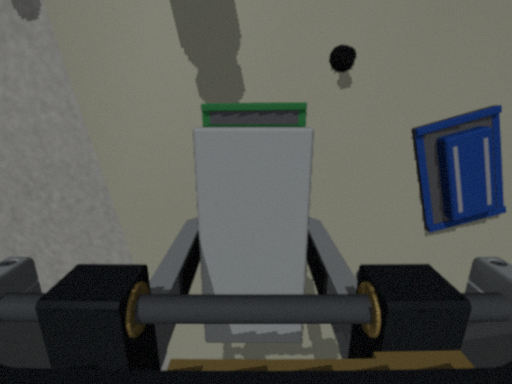

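```bash
python3 -m handwheel '[[[0,0,0],[0.01,0,-0.2],0.7],[[0,0,0],[0,0,-0.4],0.7],[[0,0,0],[0,0,-0.4],0.7],[[0,0,0],[0,0,-0.25],0.7],[[0,0,0],[0,0,-0.1],0.7]]' | grep -E "pos|wrist_f|wid"
python3 -m handwheel '[[[0,0,0],[0,0,-0.04],0.7],[[0,0,0],[0,0,0],0.7],[[0,0,0],[0,0,0],0.7],[[0,0,0],[0,0,0],0.7]]' | grep -E "pos|wrist_f|wid"
```

```text
tool_pos: [0.4348, 0.0084, 0.0505]
wrist_force: [0.1, 0.1, -4.1]
width: 0.0637
tool_pos: [0.4369, 0.0085, 0.0514]
wrist_force: [0.5, 0.3, -3.5]
width: 0.0637
```

```bash
python3 -m handwheel '[[[0,0,0],[0,0,-0.03],0.7],[[0,0,0],[0,0,-0.02],0.7],[[0,0,0],[0,0,-0.02],0.7],[[0,0,0],[0,0,0],0.7]]' | grep -E "pos|wrist_f"
python3 -m handwheel '[[[0,0,0],[0,0,-0.01],0.7],[[0,0,0],[0,0,0],0.7]]' | grep -E "pos|wrist_f"
python3 -m handwheel '[[[0,0,0],[0,0,-0.01],0.7],[[0,0,0],[0,0,0],0.7]]' | grep -E "pos|wrist_f"
```

```text
tool_pos: [0.436, 0.0086, 0.0468]
wrist_force: [-0.2, -0.4, -4.7]
tool_pos: [0.4361, 0.0086, 0.0467]
wrist_force: [-1.0, -0.2, -1.9]
tool_pos: [0.4361, 0.0086, 0.0467]
wrist_force: [-2.8, 0.2, 3.9]
```

Contact; release, rise and check everything.

```bash
python3 -m handwheel '[[[0,0,0],[0,0,0.01],0.25],[[0,0,0],[0,0,0],0.15],[[0,0,0],[0,0,0],0.05],[[0,0,0],[0,0,0],0],[[0,0,0],[0,0,0],0]]' | grep -E "wid|wrist_f"
python3 -m handwheel '[[[0,0,0],[0,0,0.1],0],[[0,0,0],[0,0,0.4],0],[[0,0,0],[0,0,0.8],0],[[0,0,0],[0,0,0.9],0],[[0,0,0],[0,0,0.9],0]]' | grep -E "wid|wrist_f"
python3 -m handwheel '[[[0,0,0],[-0.3,0,0.4],0],[[0,0,0],[-0.6,0,0],0],[[0,0,0],[-0.6,0,0],0],[[0,0,0],[-0.3,0,0],0],[[0,0,0],[0,0,0],0]]' | grep -E "pos|wrist_f"
python3 - <<'E'
from h import *
state(); a,W=cloud('wrist'); save(a,'w9')
m=mask(a,'green')
print('rest',rect(W,m,(.3,-.12),(.55,.14),(-.01,.0125)))
print('box top',rect(W,W[...,0]>0,(.3,-.12),(.55,.12),(.045,.056)))
b,V=cloud('top'); save(cv2.resize(b[130:270,110:400],None,fx=2.7,fy=2.7,interpolation=cv2.INTER_CUBIC),'top9')
E
```

```text
wrist_force: [-0.1, -0.2, 0.5]
width: 0.0934
wrist_force: [1.3, -0.5, -0.2]
width: 0.094
tool_pos: [0.3452, 0.0086, 0.2223]
wrist_force: [0.0, -1.1, 0.3]
t 36.0 tcp mm [345.2   8.6 222.3] y-axis deg -11.2 F [ 0.  -1.1  0.3] w 93.4 0.0 q [-0.14 -0.39  1.8  -0.    1.73  0.06]
rest (940, array([435.2,   8.6]), array([166.3,  93.8]), 'long axis deg 79.0', 'z 0.0076')
box top (6398, array([434.6,   9.8]), array([138.8,  65.3]), 'long axis deg 78.5', 'z 0.0514')
```

View pics/top9.png

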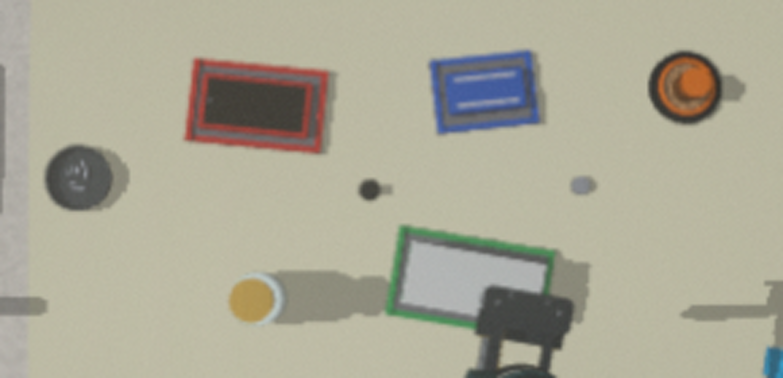

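View pics/w9.png

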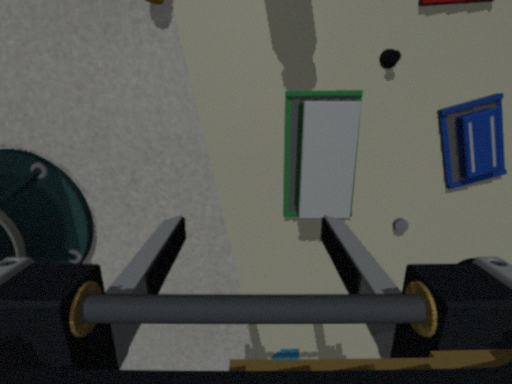

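All four things sit centred on their rests. In the top view the phone is at (258,105), the drive at (487,92), the jar at (697,84) and the box at (472,280); the dispenser and dish have not moved. The gripper is clear.

```bash
python3 -c "
from bench import robot
print(robot.close_job())"
```

```text
the job is handed in; nothing more can be done
None
```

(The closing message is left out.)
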